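# Upend the rinsed oil tin on the drain stand

## Robot

A 6-joint arm with a two-finger parallel gripper is mounted at the origin on a cart in front of the work surface, level with it; the furniture and walls round the work are solid. World frame = base frame: x ahead of the robot, y to its left, z up, the work surface at z = 0. Lengths are in mm, angles in rad, forces in N, time in s.
With the tool pointing down it reaches from about 425 to 950 mm from the base axis. Payload 14.7 kg.
Tool frame: the origin (TCP) lies midway between the tips of the shut fingers; the grasp point (between the pads) lies 19 mm behind it (ctrl.hold_point_z is the distance from the TCP to the grasp point, in mm); z points along the fingers, y is the line along which they close (so a half turn about z gives the same grasp; the last joint's range is limited). The gripper opens to 85 mm and grips with 20 to 120 N. Pads are 22 mm wide; open, the fingers measure 114 mm over their backs; the gripper's body (76 mm by 85 mm) begins 54 mm behind the grasp point. The pads swing forward as they close: fully open they stand 13 mm farther back than shut.
Start: joints at [-1.355, 0.48, 1.596, -0, 1.065, -0.047], TCP at [168.877, -627.673, 231.297] pointing down, gripper open.
Joint ranges: [-2.75, 2.75], [-0.82, 2.05], [0.23, 2.67], [-1.56, 4.7], [0.09, 2.69], [-2.92, 2.92]. Speed limits (rad/s): [1.89, 1.89, 2.39, 3.01, 3.01, 3.01].

## Interface

Orientations are given as a rotation vector (axis times angle).
In Python, from workcell import ctrl, eyes, spotter gives the robot as it stands.
- The arm moves only by the tool send_rows, never from a script. Its argument "deltas" is a list of rows, each a list of 7 numbers: the closure, from -1 (fully open) to 1 (shut), then the shift along the tool's x, y, z in units of 60 mm (1.0 is 60 mm), then the turn, a rotation vector about the tool's x, y, z in units of 5 degrees (1.0 is 5 degrees). In form: [[fingers, x, y, z, rx, ry, rz], ...]. A call has 1 to 20 rows; each row is the pose to reach, as a shift and turn from the pose commanded when the call began, along the tool's axes at that moment; what a row does not reach only later rows make up. A row lasts 1/8 s, in which the tool goes at most 62.5 mm and 10.7 degrees, less where a joint would pass 70% of its speed; a pose out of reach is approached as far as the arm can. A call with a gripper value outside its range is refused whole. The fingers move at their own pace and stop on an object; "squeeze" is the grip in N (left out, the last holds). Time passes only in rows, so rows that repeat a pose let the fingers close. It gives the time, the measured TCP pose, the force, the opening and the grip force at its end, in the units of the state.
- ctrl.sense(): the state, without advancing time (a new reading comes with each control period).
- eyes.get_image(name): name is "scene" or "top" or "wrist"; returns the picture (400x640x3 uint8, red, green, blue); there is no depth.
- eyes.camera_info(name): a dict with "camera_matrix" (3x3 intrinsics, pixels), "R" (3x3) and "t" (3): a world point X has camera coordinates R X + t; the wrist camera has in their place "T_tool_cam" (4x4, takes a point from camera to tool coordinates, whose origin is the TCP and whose axes are the flange's). Camera axes: x right, y down, z forward; pixel columns grow to the right and rows downward; lengths in mm; the calibration is good to about 2 mm. A picture is of the moment at which its call begins: read the wrist's pose just before it. camera_info takes no time and is no camera call.
- ctrl.finish_job(): hands the job in; it is judged then, once.
Trained networks look in the newest picture that a camera, given by its name, has taken for a name from the list of things; names that differ only in an ending like _2 or _b are one class to them, and where a whole thing is asked for, a point or a joint stands for the part that bears it (a point fixed in the world has none). Each returns a list of dicts, best first, with "score" (0 to 1); they miss things now and then, are a little off and sometimes report something else, mostly with a low value. They report only what shows in the picture. A call takes as long as a camera call.
- spotter.look_for(camera, label): "xyz" ([x, y, z] in mm, in the coordinates of the camera as it stood for that picture, good to about 4 mm: the middle of the surface that is visible of it).
- spotter.silhouettes(camera, label): "pixels" (400x640 bool, what is visible of it).
The state is a dict: "t": time; "joints": joint angles; "dq": joint speeds; "tau": joint torques, N m; "tcp_pos": TCP position; "tcp_rot": TCP orientation; "contact_force": force on the tool from outside, world axes, zero at the start; "torque": the same for the moment, N m; "opening": finger opening in mm; "gripper_force": force on a finger pad.
Only numpy, scipy, OpenCV 4.12 (cv2) and the standard library are available. Lean on these libraries where they do the work, as an engineer would, in place of code of your own. Each camera call takes 0.05 s, during which the arm holds its last target. There are 200 camera calls.

## Task

The flat oil tin has been rinsed and must drain: first push the drip tray of the drain stand fully home under the pegs, then turn the tin neck down and slide its neck over the slim peg (the stout one is for wider necks) until the rim sits on the fins at the peg's foot. Slide it on gently, do not let it drop or ram it down, let go of it there, and leave the other things on the bench where they lie.

Things in the scene. Friction and masses are not known exactly. Their poses are not given: they have to be found in the camera images.
- oil_tin: empty flat bare-metal oil tin, 0.1 to 0.15 kg, lying on a broad side, neck roughly away from the robot. Body 95 mm long (own x), 52 wide (y), 34 thick (z), straight sides to grasp across; on its +x end an open round neck 28 mm long, 25 mm outside (28 mm bead at the rim), bore 18 mm, into the hollow body. Origin: middle of the rectangular body's underside; the neck's axis runs along x at z = 17 mm
- tin_mouth (a point): centre of the rim of the tin's neck: own x = +75.5 mm, z = +17 mm from the tin's origin; same axes as the tin (x out of the neck)
- stand: fixed drain stand: bent steel tube on two runners, 252 mm wide (own y), 145 deep (x), 111 high; front (tray side) looks to own -x, to the robot. Origin on the bench under its middle. Two pegs are clamped to the cross tube (x = +50, z = 105 mm), 58 mm left and right of the middle (which is which varies), leaning forward to -x, 30 degrees from vertical
- slim_peg: slim grey drain peg in its black clamp block, 12 mm thick with a rounded tip, 85 mm long above the fins at its foot; fixed. Origin: middle of the clamp block on the cross tube; own x and y as the stand's
- slim_peg_seat (a point): point on the slim peg's axis level with the tops of the three fins at its foot, where the centre of a seated neck rim comes to lie; own z runs up along the peg to its tip (85 mm on), own y is horizontal, along the stand's y
- stout_peg: stout grey drain peg, 26 mm thick, 85 mm long above its fins: too thick for the tin's neck; fixed, on the other side of the stand. Origin: middle of its clamp block
- tray (a joint): slide of the sheet-steel drip tray (128 by 218 mm, front plate 34 mm high, about 0.35 kg, slides with about 1.5 N of friction): 0 = fully home under the pegs against its stop, grows as it is pulled out to the front (stand's own -x), at most 0.09 m
- tray_pull (a point): middle of the tray's wire pull, a 6 mm bar 52 mm long along the stand's y, 17 mm in front of the tray's front plate, 21 mm above the bench; moves with the tray
- pin_tin: bystander: open round tin of lock pins, 64 mm across, 22 mm high; origin under its middle
- driver: bystander: screwdriver with amber handle, 186 mm long, lying left of the tin; origin under its middle
- euro_cylinder: bystander: nickel lock cylinder, 44 by 72 by 17 mm, front left; origin under its middle

How it is judged (in metres and radians):
On the way, in this order (a step that is already met when the one before it is completed fails the run):
1. the drip tray is pushed fully home (within 5 mm) while the tin is not yet over the peg (value of joint tray below 0.005 m and distance between tin_mouth and slim_peg_seat above 0.1 m), for 0.2 s.
2. the tin's neck is down over the slim peg to its foot (distance between tin_mouth and slim_peg_seat below 0.012 m and angle between the x axis of oil_tin and the z axis of slim_peg_seat, either way round below 0.3 rad), for 0.2 s.
At the end, for the whole second after the job is handed in: The tray is within 5 mm of home; the tin hangs neck down on the slim peg, released and at rest, the centre of its rim within 12 mm of the seat at the peg's foot and its axis within 0.3 rad of the peg's (all of step 2 and value of joint tray below 0.005 m and linear speed of oil_tin below 0.02 m/s); the robot touches nothing.
It fails at once if the tin drops or is rammed down the peg (faster than 0.45 m/s with its mouth within 80 mm of the seat) (distance between tin_mouth and slim_peg_seat below 0.08 m and linear speed of oil_tin above 0.45 m/s).
It fails at once if the pin tin, the screwdriver or the lock cylinder is moved by more than 30 mm (distance of any of pin_tin, driver, euro_cylinder from where it was at the start of the episode above 0.03 m).
It also fails if it takes over 64 s, if anything falls off the work surface, if the arm or the gripper's body presses on something with over 40 N, if the wrist force passes 120 N, or if a joint passes its speed limit or range.

## Working session

There is one attempt and no reset: what is moved stays moved. The work goes in short steps, Python scripts to look and compute and a tool call to move; the robot and the scene stay as the last step left them, time stands still between calls to the robot, and variables do not carry over. Pictures are saved under pics/ and viewed, at most 10 in all, crops included, and the job is handed in when it is done.

Besides the shell and the picture viewer there is one more tool, called after ">>>" as a command line: name --pt "numbers of a row" for each row, then --argument value for the rest. send_rows: Moves the arm, as the interface text tells. Its arguments: {"type":"object","properties":{"deltas":{"type":"array"},"squeeze":{"type":"number"}},"required":["deltas"]}

```bash
mkdir -p pics; ls; cat > h.py <<'E'
import numpy as np, cv2
from scipy.spatial.transform import Rotation as Rn
from workcell import ctrl, eyes, spotter
def snap(n,f=None):
    im=eyes.get_image(n)
    if f: cv2.imwrite('pics/'+f,im[:,:,::-1])
    return im
def cam(n,s=None):
    c=eyes.camera_info(n);K=np.array(c['camera_matrix'])
    if 'R' in c: return K,np.array(c['R']),np.array(c['t']).ravel()
    s=s or ctrl.sense();T=np.array(c['T_tool_cam']);W=np.eye(4)
    W[:3,:3]=Rn.from_rotvec(s['tcp_rot']).as_matrix();W[:3,3]=s['tcp_pos']
    I=np.linalg.inv(W@T);return K,I[:3,:3],I[:3,3]
def world(n,p,s=None):
    K,R,t=cam(n,s);return R.T@(np.array(p)-t)
def onplane(n,uv,z,s=None):
    K,R,t=cam(n,s);d=R.T@np.linalg.solve(K,[uv[0],uv[1],1]);c=-R.T@t
    return c+d*(z-c[2])/d[2]
def proj(n,X,s=None):
    K,R,t=cam(n,s);p=(K@(R@np.atleast_2d(X).T+t[:,None])).T;return p[:,:2]/p[:,2:]
E
python3 - <<'E'
from h import *
np.set_printoptions(precision=1,suppress=True)
a=snap('top','top.png');b=snap('scene','scene.png')
for c in('top','scene'):
    K,R,t=cam(c);print(c,'cam at',-R.T@t)
    for l in('oil_tin','stand','slim_peg','stout_peg','tray','tray_pull','pin_tin','driver','euro_cylinder'):
        for r in spotter.look_for(c,l)[:2]: print(l,round(r['score'],2),world(c,r['xyz']))
E
```

```text
pics
top cam at [ 441.5   49.2 1331.8]
stand 0.56 [ 588.  -241.6    5. ]
slim_peg 0.49 [ 680.6 -190.9  115.8]
stout_peg 0.83 [ 655.9 -303.2  158.6]
tray 0.7 [ 575.  -241.9    6.4]
tray 0.3 [ 680.2 -188.8  119.1]
tray_pull 0.72 [ 574.7 -240.2    3.1]
pin_tin 0.69 [561.9  29.2   0.8]
driver 0.86 [456.1 323.9  24.4]
euro_cylinder 0.64 [410.1 410.7  14. ]
euro_cylinder 0.33 [ 574.2 -238.2    2.3]
scene cam at [-263.5  492.1 1177.8]
oil_tin 0.6 [525.1 181.8  32. ]
stand 0.82 [ 629.5 -195.6    6.6]
stand 0.17 [563.   30.5   2.5]
slim_peg 0.64 [ 676.5 -184.1  111.1]
slim_peg 0.43 [522.  185.1  35.7]
stout_peg 0.73 [ 648.7 -291.3  144.3]
tray 0.86 [ 604.4 -191.5    0.5]
tray_pull 0.82 [ 600.1 -195.6    1.7]
driver 0.56 [ 678.4 -183.9  116.6]
euro_cylinder 0.59 [405.6 415.3   8.8]
```

View pics/top.png

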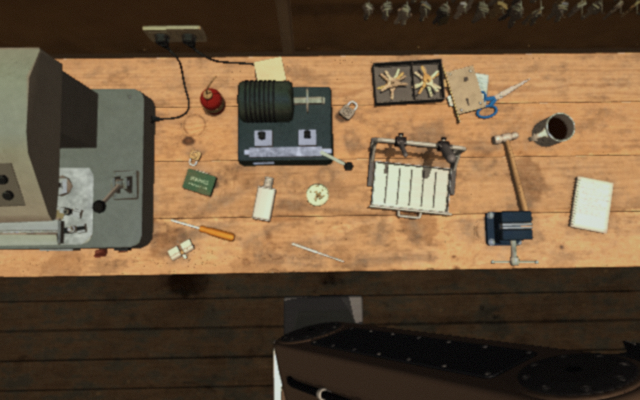

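View pics/scene.png

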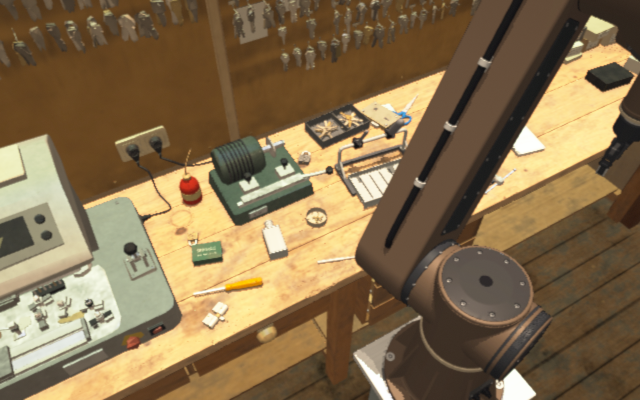

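The top view shows the tin at about (264,199) with its neck to (269,182). The stand spans (370–460, 135–215), with the slim peg left at (402,142), the stout peg right at (447,148) and the pull at (409,213). In the scene view the arm partly hides the stand. Next I'll look from closer with the wrist camera.

```bash
cat >> h.py <<'E'
def rot(s=None): return Rn.from_rotvec((s or ctrl.sense())['tcp_rot']).as_matrix()
def delta(p,R):
    s=ctrl.sense();R0=rot(s)
    return np.r_[R0.T@(np.array(p)-s['tcp_pos'])/60,np.degrees(Rn.from_matrix(R0.T@R).as_rotvec())/5]
def tool(yaw,tilt,roll=0):
    "tool z = down, tilted by tilt (deg) from down towards heading yaw (deg); tool y horizontal; roll 0/180"
    y,t=np.radians([yaw,tilt]);z=np.array([np.sin(t)*np.cos(y),np.sin(t)*np.sin(y),-np.cos(t)])
    yy=np.array([-np.sin(y),np.cos(y),0]);R=np.c_[np.cross(yy,z),yy,z]
    return R@Rn.from_euler('z',roll,degrees=True).as_matrix()
E
python3 - <<'E'
from h import *
np.set_printoptions(precision=2,suppress=True)
s=ctrl.sense();print(rot());print(np.array(eyes.camera_info('wrist')['T_tool_cam']));print(s['t'])
for r in(0,180):print(r,delta([480,-230,360],tool(0,20,r)))
E
```

```text
[[ 0.97  0.26  0.  ]
 [ 0.26 -0.97  0.  ]
 [ 0.   -0.   -1.  ]]
[[  -0.     -0.96   -0.29   75.24]
 [   1.     -0.      0.      0.71]
 [  -0.     -0.29    0.96 -142.34]
 [   0.      0.      0.      1.  ]]
1.0
0 [  6.73  -5.05  -2.15  -5.73  -0.76 -32.52]
180 [ 6.73 -5.05 -2.15 -0.53  3.98  2.98]
```

```bash
python3 - <<'E'
from h import *
np.set_printoptions(precision=2,suppress=True)
print(delta([530,-220,350],tool(0,25,180)))
E
```

```text
[ 7.58 -5.   -1.98 -0.66  4.97  2.96]
```

>>> send_rows --pt "-1 0.75 -0.5 -0.4 0 0.5 0.3" --pt "-1 1.5 -1 -0.8 -0.1 1 0.6" --pt "-1 2.3 -1.5 -1.2 -0.2 1.5 0.9" --pt "-1 3 -2 -1.6 -0.3 2 1.2" --pt "-1 3.8 -2.5 -1.98 -0.3 2.5 1.5" --pt "-1 4.5 -3 -1.98 -0.4 3 1.8" --pt "-1 5.3 -3.5 -1.98 -0.45 3.5 2.1" --pt "-1 6 -4 -1.98 -0.5 4 2.4" --pt "-1 6.8 -4.5 -1.98 -0.6 4.5 2.7" --pt "-1 7.58 -5 -1.98 -0.66 4.97 2.96" --pt "-1 7.58 -5 -1.98 -0.66 4.97 2.96" --pt "-1 7.58 -5 -1.98 -0.66 4.97 2.96" --pt "-1 7.58 -5 -1.98 -0.66 4.97 2.96"

```text
t: 2.62
tcp_pos: [529.7, -220.8, 350.2]
tcp_rot: [3.066, -0.001, 0.679]
contact_force: [0.7, 0.2, 0.5]
opening: 85.5
gripper_force: 0.0
```

```bash
python3 - <<'E'
from h import *
np.set_printoptions(precision=1,suppress=True)
s=ctrl.sense();print(s['tcp_pos'],s['joints'],s['t'])
snap('wrist','w1.png')
for l in('stand','slim_peg','stout_peg','tray_pull','tray','oil_tin'):
    for r in spotter.look_for('wrist',l)[:1]: print(l,round(r['score'],2),world('wrist',r['xyz'],s))
E
```

```text
[ 529.7 -220.8  350.2] [-0.6  0.1  1.9  0.3  0.8  0.8] 2.625
stand 0.72 [ 592.  -233.3    4. ]
slim_peg 0.68 [ 679.4 -192.9  119.4]
stout_peg 0.85 [ 647.5 -303.6  177.5]
tray_pull 0.93 [ 572.2 -239.8    5.2]
tray 0.64 [ 572.8 -241.6    2.3]
oil_tin 0.63 [537.9 168.7  35.4]
```

View pics/w1.png

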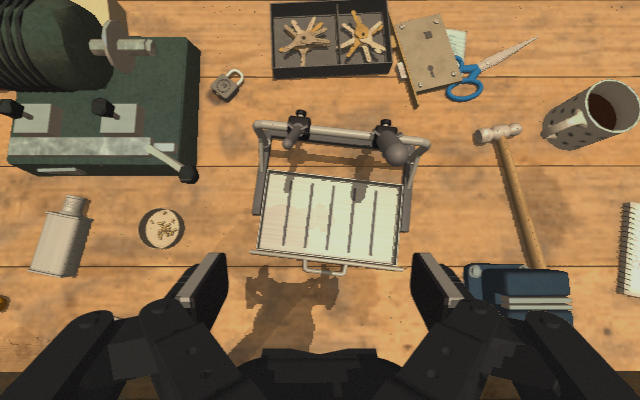

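The wrist view shows all of it:
- **Stand:** pegs at (299,119) slim and (386,128) stout, pull at (324,270).
- **Tin:** body at (58,240), neck at (75,204).
- **Pin tin:** at (162,229).

I'll enlarge the stand and the tin for accurate pixels.

```bash
python3 - <<'E'
from h import *
im=cv2.imread('pics/w1.png')
a=cv2.resize(im[95:185,245:445],None,fx=4,fy=4,interpolation=cv2.INTER_CUBIC)
b=cv2.resize(im[185:285,20:120],None,fx=3,fy=2.35,interpolation=cv2.INTER_CUBIC)
c=cv2.resize(im[235:285,235:415],None,fx=2.75,fy=4.7,interpolation=cv2.INTER_CUBIC)
bot=np.zeros((235,800,3),np.uint8);bot[:,:300]=b;bot[:,300:300+c.shape[1]]=c
cv2.imwrite('pics/w1c.png',np.vstack([a,bot]))
E
```

```text
(no output)
```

View pics/w1c.png

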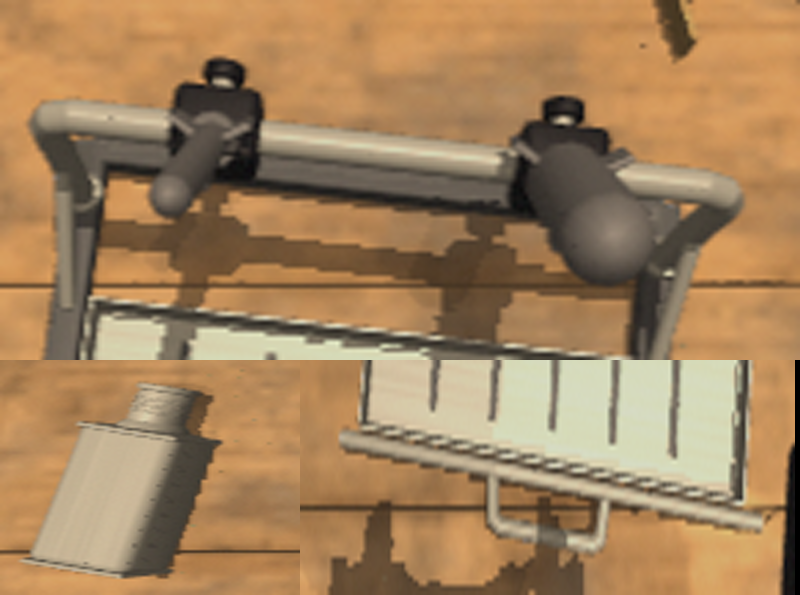

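```bash
cat > fit.py <<'E'
from h import *
from scipy.optimize import least_squares
np.set_printoptions(precision=1,suppress=True)
s=ctrl.sense()
A=lambda U,V:(245+U/4,95+V/4);B=lambda U,V:(20+U/3,185+(V-360)/2.35);C=lambda U,V:(235+(U-300)/2.75,235+(V-360)/4.7)
ax=np.array([-.5,0,3**.5/2])
def Rz(a): return Rn.from_euler('z',a).as_matrix()
def stand(p):
    x,y,a,d,tr=p;R=Rz(a);b=np.array([50,58,105.]);c=np.array([50,-58,105.])
    return np.array([b,c,b+ax*(d+79),c+ax*(d+72),[-90-tr,0,21]])@R.T+[x,y,0]
uv=np.array([A(217,134),A(563,172),A(171,196),A(605,238),C(548,538)])
r=least_squares(lambda p:(proj('wrist',stand(p),s)-uv).ravel(),[640,-240,0,20,20])
x,y,a,d,tr=r.x;print('stand',r.x,np.degrees(a),'res',r.fun)
P=stand(r.x);print('blocks',P[:2],'tip',P[2],'pull',P[4])
tp=np.array([B(78,425),B(25,560),B(125,574),B(137,384),B(207,392),B(218,440)])
def tin(p):
    m=np.array([[47.5,26,34],[-47.5,26,34],[-47.5,-26,34],[75.5,14,17],[75.5,-14,17],[47.5,-26,17.]])
    return m@Rz(p[2]).T+[p[0],p[1],0]
q=least_squares(lambda p:(proj('wrist',tin(p),s)-tp).ravel(),[530,170,-.2])
print('tin',q.x,np.degrees(q.x[2]),'res',q.fun)
E
python3 fit.py
```

```text
stand [ 635.2 -246.7   -0.1   21.4   53.3] -6.5435895459136715 res [-0.   0.1 -1.2 -0.   0.7  0.   0.5  0.  -0.4 -0. ]
blocks [[ 691.5 -194.8  105. ]
 [ 678.3 -310.   105. ]] tip [ 641.6 -189.   192. ] pull [ 492.8 -230.3   21. ]
tin [537.2 176.8  -0.2] -10.668337669573699 res [ 1.9 -2.8  0.1  2.1  0.4  2.8  3.9 -0.  -2.5 -0.2 -3.9 -2.1]
```

```bash
python3 - <<'E'
from h import *
np.set_printoptions(precision=2,suppress=True)
print(delta([440,-224,90],tool(-6.5,0,180)))
print(delta([440,-224,12],tool(-6.5,0,180)))
E
```

```text
[-3.19  0.06  3.3  -0.28 -4.99  1.27]
[-3.74  0.06  4.47 -0.28 -4.99  1.27]
```

>>> send_rows --pt "1 -0.7 0 0.7 -0.1 -1.2 0.3" --pt "1 -1.5 0 1.4 -0.15 -2.4 0.6" --pt "1 -2.2 0.05 2.1 -0.2 -3.6 0.9" --pt "1 -3.0 0.06 2.9 -0.28 -4.99 1.27" --pt "1 -3.3 0.06 3.5 -0.28 -4.99 1.27" --pt "1 -3.6 0.06 4.1 -0.28 -4.99 1.27" --pt "1 -3.74 0.06 4.47 -0.28 -4.99 1.27" --pt "1 -3.74 0.06 4.47 -0.28 -4.99 1.27" --pt "1 -3.74 0.06 4.47 -0.28 -4.99 1.27"

```text
t: 4.1
tcp_pos: [440.5, -223.8, 12.9]
tcp_rot: [3.136, -0.176, 0.002]
contact_force: [0.4, -0.1, -0.3]
opening: -0.5
gripper_force: 0.0
```

```bash
python3 - <<'E'
from h import *
np.set_printoptions(precision=2,suppress=True)
s=ctrl.sense();print(s['tcp_pos'],s['opening'],s['contact_force']);print(rot())
E
```

```text
[ 440.45 -223.84   12.94] -0.5387966667808459 [ 0.39 -0.07 -0.25]
[[ 0.99 -0.11  0.  ]
 [-0.11 -0.99 -0.  ]
 [ 0.    0.   -1.  ]]
```

>>> send_rows --pt "1 0.25 0 0 0 0 0" --pt "1 0.5 0 0 0 0 0" --pt "1 0.65 0 0 0 0 0" --pt "1 0.8 0 0 0 0 0" --pt "1 0.95 0 0 0 0 0" --pt "1 1.1 0 0 0 0 0" --pt "1 1.25 0 0 0 0 0" --pt "1 1.35 0 0 0 0 0" --pt "1 1.4 0 0 0 0 0" --pt "1 1.4 0 0 0 0 0"

```text
t: 5.35
tcp_pos: [523.8, -233.1, 12.2]
tcp_rot: [3.136, -0.176, 0.001]
contact_force: [-0.3, -0.4, -0.4]
opening: -0.2
gripper_force: 0.0
```

>>> send_rows --pt "1 0.03 0 0 0 0 0" --pt "1 0.06 0 0 0 0 0" --pt "1 0.09 0 0 0 0 0" --pt "1 0.09 0 0 0 0 0"

```text
t: 5.85
tcp_pos: [529.2, -233.6, 12.2]
tcp_rot: [3.136, -0.176, 0.001]
contact_force: [-0.5, 0.5, -0.3]
opening: 0.0
gripper_force: 0.1
```

>>> send_rows --pt "1 0.04 0 0 0 0 0" --pt "1 0.08 0 0 0 0 0" --pt "1 0.08 0 0 0 0 0"

```text
t: 6.22
tcp_pos: [534.1, -234.2, 12.3]
tcp_rot: [3.136, -0.176, 0.001]
contact_force: [-0.4, -0.2, 0.1]
opening: -0.2
gripper_force: 0.0
```

```bash
python3 - <<'E'
from h import *
np.set_printoptions(precision=1,suppress=True)
s=ctrl.sense();print(s['contact_force'],s['tcp_pos'])
im=snap('top');snap('wrist')
for c in('top','wrist'):
  for l in('tray_pull','tray'):
    for r in spotter.look_for(c,l)[:1]: print(l,round(r['score'],2),world(c,r['xyz'],s))
w=cv2.cvtColor(eyes.get_image('wrist'),cv2.COLOR_RGB2BGR)
cv2.imwrite('pics/t2.png',np.hstack([cv2.resize(im[120:230,350:480,::-1],(400,338)),cv2.resize(w,(400,338))]))
E
```

```text
[-0.4 -0.2  0.1] [ 534.1 -234.2   12.3]
tray_pull 0.56 [ 644.6 -193.6    4.7]
tray 0.7 [ 645.6 -194.4    3.9]
tray_pull 0.81 [ 607.6 -241.6    4. ]
tray 0.67 [ 606.3 -245.4    2.5]
```

View pics/t2.png

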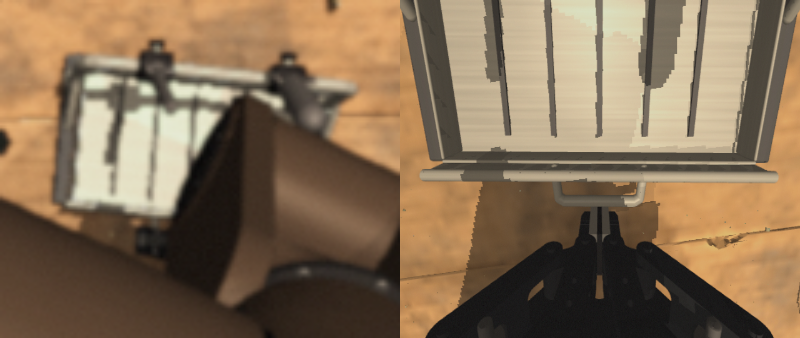

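The right half shows the fingertips at the pull bar (about 600,200), with the tray moved most of the way in. I'll keep pushing in small steps until the force rises.

>>> send_rows --pt "1 0.05 0 0 0 0 0" --pt "1 0.1 0 0 0 0 0" --pt "1 0.15 0 0 0 0 0" --pt "1 0.15 0 0 0 0 0"

```text
t: 7.08
tcp_pos: [536.2, -233.2, 11.2]
tcp_rot: [-3.133, 0.176, 0.018]
contact_force: [-33.2, -1.8, 15.8]
opening: -0.0
gripper_force: 16.1
```

>>> send_rows --pt "1 0.04 0 0 0 0 0" --pt "1 0.08 0 0 0 0 0" --pt "1 0.08 0 0 0 0 0"

```text
t: 7.45
tcp_pos: [536.6, -233.0, 10.9]
tcp_rot: [-3.131, 0.175, 0.029]
contact_force: [-57.8, -7.9, 36.5]
opening: 0.2
gripper_force: 28.6
```

The stop is reached: the tool stays at about 536 while the force climbs. Backing off, then rising to look at the tin.

>>> send_rows --pt "1 -0.15 0 0 0 0 0" --pt "1 -0.3 0 0 0 0 0" --pt "1 -0.7 0 0 0 0 0" --pt "1 -1.2 0 -0.4 0 0 0" --pt "1 -1.2 0 -1.2 0 0 0" --pt "1 -1.2 0 -2.0 0 0 0" --pt "1 -1.2 0 -2.8 0 0 0" --pt "1 -1.2 0 -2.8 0 0 0"

```text
t: 8.45
tcp_pos: [478.2, -228.7, 184.0]
tcp_rot: [3.133, -0.176, 0.011]
contact_force: [-0.4, 0.2, 0.6]
opening: -0.2
gripper_force: 0.0
```

```bash
python3 - <<'E'
from h import *
np.set_printoptions(precision=2,suppress=True)
s=ctrl.sense();print(s['contact_force'],s['tcp_pos'],s['joints'])
snap('wrist','w3.png')
Y=-6.5;a=np.radians(Y);X=np.array([np.cos(a),np.sin(a),0])
print('pull at',[onplane('wrist',p,21,s) for p in((320,200),)])
y=-10.7
for tilt in(30,): print(delta([430,185,250],tool(y,tilt,180)))
E
```

```text
[-0.38  0.24  0.58] [ 478.18 -228.75  184.02] [-0.5   0.37  1.93  0.    0.84  1.18]
pull at [array([ 460.38, -229.  ,   21.  ])]
[-1.55 -6.75 -1.15 -0.2   5.94  0.84]
```

View pics/w3.png

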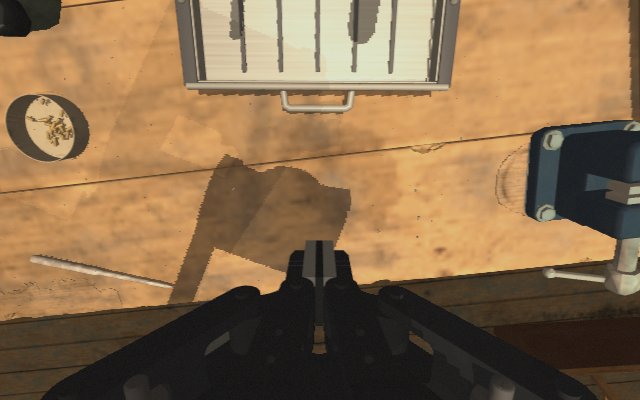

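The tray's front plate is now flush with the runner ends (pull at (318,108)), so it is home. Now over the tin.

```bash
python3 - <<'E'
from h import *
np.set_printoptions(precision=2,suppress=True)
print(onplane('wrist',(318,108),21)); print(delta([505,185,260],tool(-10.7,20,180)))
E
```

```text
[ 548.93 -236.38   21.  ]
[-0.3  -6.89 -1.31 -0.13  3.95  0.85]
```

>>> send_rows --pt "-1 -0.1 -0.7 -0.4 0 0.4 0.1" --pt "-1 -0.3 -1.5 -0.8 0 0.9 0.2" --pt "-1 -0.3 -2.3 -1.2 -0.1 1.3 0.3" --pt "-1 -0.3 -3.1 -1.31 -0.1 1.8 0.4" --pt "-1 -0.3 -3.9 -1.31 -0.1 2.2 0.5" --pt "-1 -0.3 -4.7 -1.31 -0.1 2.7 0.6" --pt "-1 -0.3 -5.5 -1.31 -0.1 3.2 0.7" --pt "-1 -0.3 -6.3 -1.31 -0.13 3.6 0.8" --pt "-1 -0.3 -6.89 -1.31 -0.13 3.95 0.85" --pt "-1 -0.3 -6.89 -1.31 -0.13 3.95 0.85" --pt "-1 -0.3 -6.89 -1.31 -0.13 3.95 0.85" --pt "-1 -0.3 -6.89 -1.31 -0.13 3.95 0.85"

```text
t: 10.0
tcp_pos: [504.1, 184.3, 258.3]
tcp_rot: [3.051, -0.288, 0.531]
contact_force: [-0.5, -0.7, -0.4]
opening: 85.7
gripper_force: 0.0
```

```bash
python3 - <<'E'
from h import *
np.set_printoptions(precision=2,suppress=True)
s=ctrl.sense();print(s['tcp_pos'],s['joints'],s['t'])
im=snap('wrist','w4full.png')
r=spotter.look_for('wrist','oil_tin');print([(q['score'],world('wrist',q['xyz'],s)) for q in r[:2]])
m=spotter.silhouettes('wrist','oil_tin')
if m:
    M=m[0]['pixels'];ys,xs=np.where(M);b=(xs.min(),xs.max(),ys.min(),ys.max());print(m[0]['score'],b,M.sum())
    x0,y0=b[0]-20,b[2]-20; x0=max(x0,0);y0=max(y0,0)
    c=im[y0:b[3]+20,x0:b[1]+20,::-1];k=min(800/c.shape[1],600/c.shape[0]);print(x0,y0,k)
    cv2.imwrite('pics/w4.png',cv2.resize(c,None,fx=k,fy=k,interpolation=cv2.INTER_CUBIC))
E
```

```text
[504.1  184.25 258.35] [ 0.43  0.17  2.06 -0.33  0.65  2.42] 10.0
[(0.94, array([541.17, 182.81,  33.24])), (0.17, array([ 638.7 , -215.03,    4.27]))]
0.71 (np.int64(296), np.int64(337), np.int64(145), np.int64(243)) 3553
276 125 4.3478260869565215
```

View pics/w4.png

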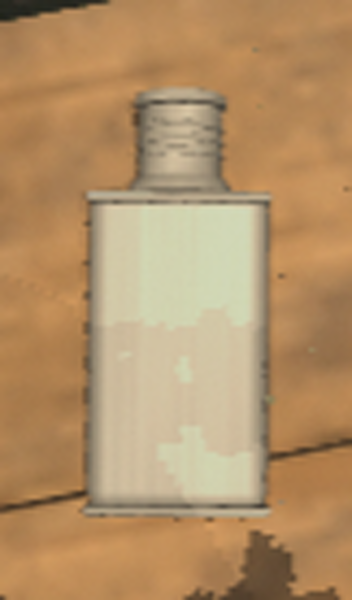

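The tin sits straight in the wrist picture: body corners in the crop at (88,193), (270,193), (84,514), (270,514), rim centre at (180,94). Computing its pose and the grasp move.

```bash
cat > tinpose.py <<'E'
from h import *
np.set_printoptions(precision=2,suppress=True)
s=ctrl.sense()
f=lambda U,V:(276+U/4.348-.4,125+V/4.348-.4)
P=[onplane('wrist',f(*q),34,s) for q in((88,193),(270,193),(84,514),(270,514))]
n=onplane('wrist',f(180,92),20,s)
c=np.mean(P,0);d=(P[0]+P[1]-P[2]-P[3])[:2];yaw=np.degrees(np.arctan2(d[1],d[0]))
print('c',c,'yaw',yaw,'len',np.linalg.norm(d)/2,'w',np.linalg.norm((P[0]-P[1]+P[2]-P[3])[:2])/2,'rim',n,np.linalg.norm((n-c)[:2]),np.degrees(np.arctan2(*(n-c)[1::-1])))
T=tool(yaw,30,180)
X=np.array([np.cos(np.radians(yaw)),np.sin(np.radians(yaw)),0])
# TCP on tool axis passing tin x=-5 at height 25
h=c-5*X;h[2]=25
tcp=h+T[:,2]*25
print('tcp',tcp,'pre',delta(tcp-90*T[:,2],T),'grasp',delta(tcp,T))
E
python3 tinpose.py
```

```text
c [537.62 180.66  34.  ] yaw -11.147592379853595 len 90.75884948222587 w 52.01568922382207 rim [613.65 165.68  20.  ] 77.48741772049834 -11.148728732153918
tcp [544.98 179.21   3.35] pre [-1.07 -0.04  2.76 -0.04  2.05  0.06] grasp [-0.8  -0.04  4.24 -0.04  2.05  0.06]
```

>>> send_rows --pt "-1 -0.3 -0.01 0.7 0 0.6 0" --pt "-1 -0.6 -0.02 1.4 -0.02 1.2 0.03" --pt "-1 -0.9 -0.04 2.1 -0.04 1.8 0.06" --pt "-1 -1.07 -0.04 2.76 -0.04 2.05 0.06" --pt "-1 -1.0 -0.04 3.3 -0.04 2.05 0.06" --pt "-1 -0.9 -0.04 3.8 -0.04 2.05 0.06" --pt "-1 -0.8 -0.04 4.2 -0.04 2.05 0.06" --pt "-1 -0.8 -0.04 4.24 -0.04 2.05 0.06" --pt "-1 -0.8 -0.04 4.24 -0.04 2.05 0.06"

```text
t: 11.28
tcp_pos: [594.2, 172.6, 87.6]
tcp_rot: [3.04, -0.262, 0.618]
contact_force: [-0.3, -0.2, 0.3]
opening: 85.1
gripper_force: 0.0
```

>>> send_rows --pt "1 0 0 0 0 0 0" --pt "1 0 0 0 0 0 0" --pt "1 0 0 0 0 0 0" --pt "1 0 0 0 0 0 0" --pt "1 0 0 0 0 0 0" --pt "1 0 0 0 0 0 0" --squeeze 40

```text
t: 12.02
tcp_pos: [593.5, 173.0, 87.9]
tcp_rot: [3.041, -0.26, 0.618]
contact_force: [-0.3, 1.3, -0.3]
opening: 0.0
gripper_force: 0.0
```

```bash
python3 - <<'E'
from h import *
np.set_printoptions(precision=3,suppress=True)
s=ctrl.sense();print(s['joints'],s['tcp_pos'],s['opening'])
E
```

```text
[ 0.348  0.526  2.102 -0.882  0.246  2.922] [593.483 172.969  87.926] 0.022861293774519335
```

Joint 6 hit its range (2.92), so the tool stopped short. The fingers closed on air and nothing was touched. I'll fit the arm's kinematics to pick a feasible grasp.

>>> send_rows --pt "-1 -0.3 0 -0.8 0 -1 -1" --pt "-1 -0.6 0 -1.6 0 -2 -2" --pt "-1 -0.6 0 -2.4 0 -3 -2" --pt "-1 -0.6 0 -2.4 0 -3 -2"

```text
t: 12.52
tcp_pos: [504.9, 187.8, 207.2]
tcp_rot: [3.097, 0.004, 0.203]
contact_force: [0.8, -0.7, 0.4]
opening: 72.3
gripper_force: 0.0
```

```bash
cat > kin.py <<'E'
from h import *
from scipy.optimize import least_squares
lo=np.array([-2.75,-.82,.23,-1.56,.09,-2.92]);hi=np.array([2.75,2.05,2.67,4.7,2.69,2.92])
E=lambda a,q:Rn.from_euler(a,q).as_matrix()
def fk(q,p):
    h,L1,L2,L3,a1,a2,o=p
    A=E('z',q[0]);B=A@E('y',q[1]);C=B@E('y',q[2]);D=C@E('z',q[3])@E('y',q[4])@E('z',q[5])
    return A@[a1,0,h]+B@[0,0,L1]+C@[a2,0,L2]+D@[0,0,L3],D
E
python3 - <<'E'
from kin import *
np.set_printoptions(precision=3,suppress=True)
s=ctrl.sense()
D=[([-1.355,.48,1.596,0,1.065,-.047],[168.877,-627.673,231.297]),([.348,.526,2.102,-.882,.246,2.922],[593.483,172.969,87.926]),(s['joints'],s['tcp_pos']),
([-.5,.37,1.93,0,.84,1.18],[478.18,-228.75,184.02]),([.43,.17,2.06,-.33,.65,2.42],[504.1,184.25,258.35])]
w=[1,1,1,.1,.1]
p0=[150,400,400,250,0,0,0]
r=least_squares(lambda p:np.r_[np.concatenate([k*(fk(q,p)[0]-x) for k,(q,x) in zip(w,D)]),np.array(p)*1e-4],p0)
print(r.x,r.fun);print(fk(s['joints'],r.x)[1]);print(rot(s));print(s['joints'],s['tcp_pos'])
np.save('p.npy',r.x)
E
```

```text
[ 32.492 585.565 340.898 184.948  64.795 -30.339   0.   ] [-30.059  -5.591  -2.801  -2.643   4.378  -1.338   7.199 -13.443   4.163
   0.56   -3.554   0.495  -3.136  -0.735  -0.743   0.003   0.059   0.034
   0.018   0.006  -0.003   0.   ]
[[ 0.     0.991  0.131]
 [ 0.999  0.005 -0.038]
 [-0.038  0.131 -0.991]]
[[ 0.991 -0.     0.131]
 [ 0.005 -0.999 -0.038]
 [ 0.131  0.038 -0.991]]
[ 0.356  0.305  1.967 -0.118  0.764  2.005] [504.874 187.812 207.156]
```

```bash
cat > kin.py <<'E'
from h import *
from scipy.optimize import least_squares
lo=np.array([-2.75,-.82,.23,-1.56,.09,-2.92]);hi=np.array([2.75,2.05,2.67,4.7,2.69,2.92])
E=lambda a,q:Rn.from_euler(a,q).as_matrix()
def fk(q,p):
    h,L1,L2,L3,a1,a2,b,c,e=p
    A=E('z',q[0]);B=A@E('y',q[1]);C=B@E('y',q[2]);F=C@E('z',q[3]);D=F@E('y',q[4])@E('z',q[5]-np.pi/2)
    return A@[a1,b,h]+B@[0,0,L1]+C@[a2,0,L2]+F@E('y',q[4])@[e,c,0]+D@[0,0,L3],D
def ik(pos,R,p,n=40,seed=0):
    "several restarts; returns list of distinct solutions within limits"
    g=np.random.default_rng(seed);out=[]
    for _ in range(n):
        q0=g.uniform([-.9,-.3,1.2,-1.5,.1,-2.9],[.9,1.2,2.6,4.6,2.4,2.9])
        def f(q):
            x,D=fk(q,p);return np.r_[(x-pos)/100,Rn.from_matrix(R.T@D).as_rotvec()]
        r=least_squares(f,q0,bounds=(lo,hi))
        if r.cost<1e-6 and not any(np.abs(r.x-o).max()<.02 for o in out): out.append(r.x)
    return out
E
python3 - <<'E'
from kin import *
np.set_printoptions(precision=3,suppress=True)
s=ctrl.sense()
D=[([-1.355,.48,1.596,0,1.065,-.047],[168.877,-627.673,231.297]),([.348,.526,2.102,-.882,.246,2.922],[593.483,172.969,87.926]),(s['joints'],s['tcp_pos']),
([-.5,.37,1.93,0,.84,1.18],[478.18,-228.75,184.02]),([.43,.17,2.06,-.33,.65,2.42],[504.1,184.25,258.35])]
w=[1,1,1,.3,.3]
r=least_squares(lambda p:np.r_[np.concatenate([k*(fk(q,p)[0]-x) for k,(q,x) in zip(w,D)]),np.array(p)*1e-3],[150,500,400,200,0,0,0,0,0])
print(r.x,r.fun);print(fk(s['joints'],r.x)[1]-rot(s))
np.save('p.npy',r.x);p=r.x
np.set_printoptions(precision=2,suppress=True)
c=np.array([537.6,180.7,0]);yaw=-11.15;X=np.array([np.cos(np.radians(yaw)),np.sin(np.radians(yaw)),0])
for roll in(0,180):
  for tilt in(0,15,30,45):
    T=tool(yaw,tilt,roll);tcp=c-5*X+[0,0,25]+T[:,2]*25
    for q in ik(tcp,T,p): print('grasp',roll,tilt,q)
ax=np.array([-.5,0,3**.5/2]);Rs=E('z',np.radians(-6.54));U=Rs@ax
rim=np.array([691.5,-194.8,105])+21.4*U
for roll in(0,180):
  for tilt in(0,15,30):
   for lift in(0,100):
    T=tool(-6.54,tilt-60,roll);tcp=rim+U*(lift+75.5+5)+T[:,2]*25
    for q in ik(tcp,T,p): print('place',roll,tilt,lift,q)
E
```

```text
[307.098 598.503 438.147 368.405   3.258  30.023  26.922   3.288  -0.54 ] [-0.342 -0.073 -0.063  0.024 -0.053 -0.028  0.081  0.244  0.288 -0.222
  0.704 -0.492 -0.087  0.156 -0.165  0.307  0.599  0.438  0.368  0.003
  0.03   0.027  0.003 -0.001]
[[-1.983  0.     0.   ]
 [-0.01   1.999 -0.   ]
 [-0.261 -0.077  0.   ]]
grasp 0 0 [ 0.27  0.69  1.97 -0.    0.49  2.04]
grasp 0 30 [ 0.47  0.71  2.29  4.    0.42 -1.78]
grasp 0 45 [ 0.59  0.86  2.4   3.86  0.87 -1.46]
grasp 180 0 [ 0.27  0.69  1.97 -0.    0.49 -1.1 ]
grasp 180 15 [ 0.36  0.66  2.14 -0.86  0.18 -0.18]
grasp 180 30 [0.47 0.71 2.29 4.   0.42 1.36]
grasp 180 45 [0.59 0.86 2.4  3.86 0.87 1.68]
place 0 0 0 [-0.26  1.18  0.72 -0.17  2.28  1.38]
place 0 0 100 [-0.27  1.01  0.9  -0.18  2.26  1.38]
place 0 15 0 [-0.27  1.01  0.93 -0.12  1.97  1.41]
place 0 15 100 [-0.28  0.86  1.06 -0.13  2.    1.4 ]
place 0 30 0 [-0.29  0.85  1.16 -0.09  1.65  1.41]
place 0 30 100 [-0.3   0.7   1.24 -0.09  1.72  1.4 ]
place 180 0 0 [-0.26  1.18  0.72 -0.17  2.28 -1.76]
place 180 0 100 [-0.27  1.01  0.9  -0.18  2.26 -1.77]
place 180 15 0 [-0.27  1.01  0.93 -0.12  1.97 -1.73]
place 180 15 100 [-0.28  0.86  1.06 -0.13  2.   -1.75]
place 180 30 0 [-0.29  0.85  1.16 -0.09  1.65 -1.73]
place 180 30 100 [-0.3   0.7   1.24 -0.09  1.72 -1.74]
```

```bash
sed -i "s#q\[5\]-np.pi/2#q[5]+np.pi/2#" kin.py; python3 - <<'E'
from kin import *
np.set_printoptions(precision=2,suppress=True)
p=np.load('p.npy');s=ctrl.sense();x,D=fk(s['joints'],p);print(x-s['tcp_pos'],np.abs(D-rot(s)).max())
for uv in((400,52),(300,52),(290,30)): print('wall',uv,onplane('top',uv,0))
for uv in((238,90),(238,165),(332,165),(332,90),(348,166)): print('machine',uv,onplane('top',uv,60))
c=np.array([537.6,180.7,0]);yaw=-11.15;X=np.array([np.cos(np.radians(yaw)),np.sin(np.radians(yaw)),0])
for roll in(0,180):
  for tilt in(5,10,15,18,20,22,25):
    T=tool(yaw,tilt,roll);tcp=c-5*X+[0,0,25]+T[:,2]*25
    for q in ik(tcp,T,p,30): print('grasp',roll,tilt,q)
ax=np.array([-.5,0,3**.5/2]);Rs=E('z',np.radians(-6.54));U=Rs@ax
rim=np.array([691.5,-194.8,105])+21.4*U
for tilt in(5,10,15,20):
    T=tool(-6.54,tilt-60,0);tcp=rim+U*(75.5+5)+T[:,2]*25
    for q in ik(tcp,T,p,20): print('place',tilt,q,'wrist',tcp-T[:,2]*368)
E
```

```text
[0.08 0.24 0.29] 5.551115123125783e-16
wall (400, 52) [ 982.17 -225.66    0.  ]
wall (300, 52) [985.6   71.68   0.  ]
wall (290, 30) [1053.56  100.54    0.  ]
machine (238, 90) [853.03 246.14  60.  ]
machine (238, 165) [640.43 246.53  60.  ]
machine (332, 165) [636.61 -13.69  60.  ]
machine (332, 90) [849.7  -17.86  60.  ]
machine (348, 166) [633.16 -58.05  60.  ]
grasp 0 5 [ 0.3   0.67  2.03 -0.12  0.37 -0.97]
grasp 0 10 [ 0.33  0.66  2.09 -0.35  0.26 -0.72]
grasp 0 15 [ 0.36  0.66  2.14 -0.86  0.18 -0.18]
grasp 0 18 [ 0.38  0.66  2.17 -1.32  0.17  0.3 ]
grasp 0 20 [0.4  0.67 2.19 4.67 0.19 0.61]
grasp 0 22 [0.41 0.67 2.21 4.43 0.22 0.86]
grasp 0 25 [0.43 0.68 2.24 4.2  0.29 1.11]
grasp 180 5 [ 0.3   0.67  2.03 -0.12  0.37  2.17]
grasp 180 10 [ 0.33  0.66  2.09 -0.35  0.26  2.42]
grasp 180 18 [ 0.38  0.66  2.17 -1.32  0.17 -2.84]
grasp 180 20 [ 0.4   0.67  2.19  4.67  0.19 -2.53]
grasp 180 22 [ 0.41  0.67  2.21  4.43  0.22 -2.28]
grasp 180 25 [ 0.43  0.68  2.24  4.2   0.29 -2.03]
place 5 [-0.27  1.12  0.79 -0.15  2.18 -1.75] wrist [ 920.02 -221.    389.98]
place 10 [-0.27  1.07  0.86 -0.14  2.08 -1.74] wrist [ 901.92 -218.92  413.72]
place 15 [-0.27  1.01  0.93 -0.12  1.97 -1.73] wrist [ 881.84 -216.62  435.79]
place 20 [-0.28  0.96  1.01 -0.11  1.87 -1.73] wrist [ 859.92 -214.11  456.  ]
```

```bash
python3 - <<'E'
from kin import *
np.set_printoptions(precision=2,suppress=True)
p=np.load('p.npy')
c=np.array([537.6,180.7,0]);yaw=-11.15;X=np.array([np.cos(np.radians(yaw)),np.sin(np.radians(yaw)),0])
T=tool(yaw,10,180);h=c-6*X;h[2]=28;g=h+T[:,2]*24.4
print('tcp',g,'pre',delta(g-70*T[:,2],T),'grasp',delta(g,T))
q=ctrl.sense()['joints']
for k in np.linspace(80,0,5):
    f=lambda q:np.r_[(fk(q,p)[0]-(g-k*T[:,2]))/100,Rn.from_matrix(T.T@fk(q,p)[1]).as_rotvec()]
    r=least_squares(f,q);q=r.x;print(k,q,r.cost)
ax=np.array([-.5,0,3**.5/2]);Rs=E('z',np.radians(-6.54));U=Rs@ax
rim=np.array([691.5,-194.8,105])+21.4*U
for phi in(-30,30):
  T=Rn.from_rotvec(np.radians(phi)*U).as_matrix()@tool(-6.54,-50,180)
  for lift in(0,110):
    tcp=rim+U*(lift+81.5)+T[:,2]*25
    for q in ik(tcp,T,p,20): print('place',phi,lift,q,'tcp',tcp,'wrist',tcp-T[:,2]*368)
E
```

```text
tcp [535.87 181.04   3.97] pre [ 0.02 -0.01  2.26  0.1   0.45  2.27] grasp [ 0.07 -0.02  3.43  0.1   0.45  2.27]
80.0 [ 0.34  0.5   2.08 -0.22  0.42  2.3 ] 1.2626747243160559e-23
60.0 [ 0.34  0.54  2.08 -0.24  0.38  2.32] 3.3038574593778244e-23
40.0 [ 0.34  0.58  2.09 -0.27  0.34  2.35] 1.8487419243998504e-22
20.0 [ 0.33  0.61  2.09 -0.3   0.3   2.38] 1.1783968210795919e-21
0.0 [ 0.33  0.65  2.09 -0.34  0.26  2.42] 8.253199892982746e-21
place -30 0 [-0.46  1.08  0.88  0.28  2.09  1.58] tcp [ 625.6  -174.85  179.69] wrist [ 843.25 -382.2   391.96]
place -30 110 [-0.48  0.91  1.03  0.27  2.12  1.57] tcp [ 570.96 -168.59  274.96] wrist [ 788.61 -375.93  487.23]
place 30 0 [-0.09  1.01  1.05 -0.52  1.89  1.31] tcp [ 622.79 -199.31  179.69] wrist [881.73 -46.61 391.96]
place 30 110 [-0.08  0.84  1.19 -0.53  1.92  1.29] tcp [ 568.15 -193.05  274.96] wrist [827.09 -40.34 487.23]
```

>>> send_rows --pt "-1 0 0 0.6 0 0.2 0.7" --pt "-1 0 0 1.2 0 0.4 1.4" --pt "-1 0 0 1.8 0.1 0.45 2.1" --pt "-1 0.02 -0.01 2.3 0.1 0.45 2.27" --pt "-1 0.04 -0.01 2.8 0.1 0.45 2.27" --pt "-1 0.06 -0.02 3.2 0.1 0.45 2.27" --pt "-1 0.07 -0.02 3.43 0.1 0.45 2.27" --pt "-1 0.07 -0.02 3.43 0.1 0.45 2.27" --pt "-1 0.07 -0.02 3.43 0.1 0.45 2.27"

```text
t: 13.65
tcp_pos: [537.5, 180.4, 3.9]
tcp_rot: [3.097, -0.304, 0.278]
contact_force: [-0.4, -0.2, -0.6]
opening: 85.3
gripper_force: 0.0
```

>>> send_rows --pt "1 0 0 0 0 0 0" --pt "1 0 0 0 0 0 0" --pt "1 0 0 0 0 0 0" --pt "1 0 0 0 0 0 0" --pt "1 0 0 0 0 0 0" --pt "1 0 0 0 0 0 0" --squeeze 45

```text
t: 14.4
tcp_pos: [537.5, 180.4, 4.0]
tcp_rot: [3.097, -0.304, 0.278]
contact_force: [-2.6, 0.1, 11.1]
opening: 51.2
gripper_force: 45.9
```

```bash
python3 - <<'E'
from kin import *
np.set_printoptions(precision=3,suppress=True)
s=ctrl.sense();R=rot(s);print(R.T@[0,0,1])
W=np.eye(4);W[:3,:3]=R;W[:3,3]=s['tcp_pos']
N=np.eye(4);N[:3,:3]=E('z',np.radians(-11.15));N[:3,3]=[537.6,180.7,0]
G=np.linalg.inv(W)@N;np.save('G.npy',G);print(G)
E
```

```text
[ 0.178  0.    -0.984]
[[ 0.984 -0.001  0.178 -0.701]
 [-0.001 -1.     0.    -0.273]
 [ 0.178 -0.    -0.984  3.963]
 [ 0.     0.     0.     1.   ]]
```

>>> send_rows --pt "1 0.05 0 -0.3 0 0 0" --pt "1 0.14 0 -0.8 0 0 0" --pt "1 0.26 0 -1.5 0 0 0" --pt "1 0.4 0 -2.3 0 0 0" --pt "1 0.53 0 -3 0 0 0" --pt "1 0.53 0 -3 0 0 0"

```text
t: 15.15
tcp_pos: [538.4, 181.2, 189.6]
tcp_rot: [3.098, -0.304, 0.286]
contact_force: [0.3, 0.1, -1.9]
opening: 51.2
gripper_force: 48.2
```

```bash
cat > plan.py <<'E'
from kin import *
np.set_printoptions(precision=2,suppress=True)
p=np.load('p.npy');G=np.load('G.npy')
BLK=np.array([691.5,-194.8,105]);YS=-6.54
def peg(blk=BLK,ys=YS,d=21.4):
    U=E('z',np.radians(ys))@np.array([-.5,0,3**.5/2]);return blk+d*U,U
def place(lift,phi=-30,off=(0,0,0),**k):
    "tool pose that puts tin_mouth at lift above the seat, tin x = -U"
    seat,U=peg(**k);ys=np.radians(k.get('ys',YS))
    y0=E('z',ys)[:,1]; x=-U; N=np.c_[x,y0,np.cross(x,y0)]   # tin frame, phi=0
    N=Rn.from_rotvec(np.radians(phi)*U).as_matrix()@N
    m=seat+lift*U+np.array(off); o=m-N@[75.5,0,17]
    W=np.eye(4);W[:3,:3]=N;W[:3,3]=o;W=W@np.linalg.inv(G);return W[:3,3],W[:3,:3]
def track(poses,q):
    for x,R in poses:
        f=lambda q:np.r_[(fk(q,p)[0]-x)/100,Rn.from_matrix(R.T@fk(q,p)[1]).as_rotvec()]
        r=least_squares(f,q);dq=r.x-q;q=r.x;print(x,q,'dq',np.abs(dq).max(),'OK' if r.cost<1e-6 and (q>lo).all() and (q<hi).all() else 'BAD')
E
python3 - <<'E'
from plan import *
s=ctrl.sense();R0=rot(s);x0=np.array(s['tcp_pos']);xe,Re=place(118)
rv=Rn.from_matrix(R0.T@Re).as_rotvec();via=np.array([525,20,320])
P=[]
for u in np.linspace(0,1,11):
    x=(1-u)**2*x0+2*u*(1-u)*(2*via-.5*x0-.5*xe)+u*u*xe
    P.append((x,R0@Rn.from_rotvec(u*rv).as_matrix()))
track(P,s['joints'])
print(delta(xe,Re))
for x,R in P[1:]: print(np.round(delta(x,R),2).tolist())
E
```

```text
[538.39 181.2  189.64] [ 0.33  0.35  1.97 -0.14  0.67  2.2 ] dq 0.0010887349623577292 OK
[530.58 151.68 228.9 ] [0.22 0.3  1.9  0.01 0.85 2.  ] dq 0.19717320133347194 OK
[525.34 120.8  261.57] [0.11 0.29 1.83 0.1  1.03 1.87] dq 0.17634185264916458 OK
[522.67  88.56 287.65] [0.01 0.3  1.74 0.16 1.19 1.78] dq 0.16860990964185385 OK
[522.55  54.96 307.12] [-0.09  0.34  1.66  0.2   1.35  1.71] dq 0.15767526322885606 OK
[525.  20. 320.] [-0.18  0.4   1.57  0.23  1.5   1.65] dq 0.14632949512907367 OK
[530.01 -16.32 326.28] [-0.26  0.47  1.48  0.24  1.63  1.62] dq 0.13627425096222323 OK
[537.58 -54.01 325.97] [-0.32  0.56  1.38  0.25  1.76  1.59] dq 0.12870115871624055 OK
[547.71 -93.05 319.05] [-0.39  0.66  1.27  0.26  1.89  1.57] dq 0.12460212658047531 OK
[ 560.41 -133.46  305.54] [-0.44  0.78  1.15  0.26  2.01  1.57] dq 0.1250549314657956 OK
[ 575.67 -175.23  285.44] [-0.48  0.91  1.    0.27  2.14  1.57] dq 0.1476353917335136 OK
[  2.03   5.7   -1.26   4.41 -11.95   3.18]
[0.09, 0.51, -0.65, 0.44, -1.2, 0.32]
[0.2, 1.03, -1.18, 0.88, -2.39, 0.64]
[0.34, 1.56, -1.6, 1.32, -3.59, 0.95]
[0.51, 2.11, -1.9, 1.76, -4.78, 1.27]
[0.7, 2.67, -2.09, 2.21, -5.98, 1.59]
[0.91, 3.25, -2.16, 2.65, -7.17, 1.91]
[1.15, 3.84, -2.11, 3.09, -8.37, 2.23]
[1.42, 4.45, -1.94, 3.53, -9.56, 2.54]
[1.71, 5.07, -1.66, 3.97, -10.76, 2.86]
[2.03, 5.7, -1.26, 4.41, -11.95, 3.18]
```

>>> send_rows --pt "1 0.04 0.25 -0.33 0.22 -0.6 0.16" --pt "1 0.09 0.51 -0.65 0.44 -1.2 0.32" --pt "1 0.2 1.03 -1.18 0.88 -2.39 0.64" --pt "1 0.34 1.56 -1.6 1.32 -3.59 0.95" --pt "1 0.51 2.11 -1.9 1.76 -4.78 1.27" --pt "1 0.7 2.67 -2.09 2.21 -5.98 1.59" --pt "1 0.91 3.25 -2.16 2.65 -7.17 1.91" --pt "1 1.15 3.84 -2.11 3.09 -8.37 2.23" --pt "1 1.42 4.45 -1.94 3.53 -9.56 2.54" --pt "1 1.71 5.07 -1.66 3.97 -10.76 2.86" --pt "1 1.87 5.4 -1.46 4.2 -11.4 3.02" --pt "1 2.03 5.7 -1.26 4.41 -11.95 3.18" --pt "1 2.03 5.7 -1.26 4.41 -11.95 3.18" --pt "1 2.03 5.7 -1.26 4.41 -11.95 3.18"

```text
t: 16.9
tcp_pos: [574.4, -175.2, 281.7]
tcp_rot: [-2.378, 0.55, 1.088]
contact_force: [-1.1, 0.5, -0.8]
opening: 51.7
gripper_force: 48.1
```

```bash
python3 - <<'E'
from plan import *
s=ctrl.sense();print(s['tcp_pos'],s['joints'],place(118)[0]);print(delta(*place(118)))
w=snap('wrist','w5.png')
seat,U=peg()
R=rot(s);W=np.eye(4);W[:3,:3]=R;W[:3,3]=s['tcp_pos'];N=W@G
mouth=(N@[75.5,0,17,1])[:3];corn=[(N@[a,b,c,1])[:3] for a in(47.5,-47.5) for b in(26,-26) for c in(0,34)]
for n in('wrist','top','scene'):
    print(n,'tip',proj(n,seat+85*U,s)[0],'seat',proj(n,seat,s)[0],'mouth',proj(n,mouth,s)[0])
print('corn',proj('wrist',corn,s).tolist())
a=snap('top');b=snap('scene');
def crop(im,c,h): 
    x,y=int(c[0]),int(c[1]);return cv2.resize(im[max(0,y-h):y+h,max(0,x-h):x+h,::-1],(400,400),interpolation=cv2.INTER_CUBIC)
cv2.imwrite('pics/w5b.png',np.vstack([np.hstack([cv2.resize(w[:,:,::-1],(400,250)),np.zeros((250,400,3),np.uint8)])[:200],np.hstack([crop(a,proj('top',seat+85*U)[0],45),crop(b,proj('scene',seat+85*U)[0],45)])]))
E
```

```text
[ 574.39 -175.19  281.65] [-0.48  0.92  1.    0.27  2.14  1.57] [ 575.67 -175.23  285.44]
[-0.04 -0.03 -0.05  0.03  0.04 -0.05]
wrist tip [313.4   24.82] seat [ 311.41 -207.15] mouth [318.56 100.41]
top tip [404.95 154.74] seat [400.59 143.82] mouth [406.52 160.32]
scene tip [366.5  130.22] seat [358.6  139.86] mouth [370.04 127.56]
corn [[267.1808364960958, 164.26992686560462], [253.129358978799, 164.75498377380876], [370.1974453734478, 164.06191282540965], [384.24592893905606, 164.49018212127817], [270.86850407233305, 341.382353112374], [258.87620615516454, 386.24128985293845], [367.23571276783554, 341.17426010622063], [379.4074742546605, 385.97674181943074]]
```

View pics/w5.png

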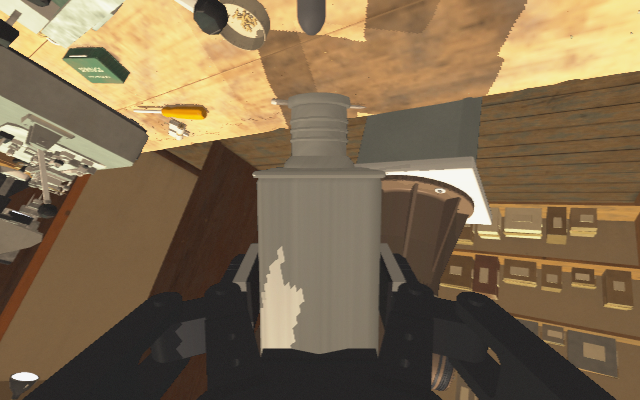

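The wrist view shows the tin neck up in frame (rim about 288–350, v≈97) with the peg tip above it at (312,35). The sideways match is good. I'll triangulate the peg tip with the earlier view to check depth.

```bash
cat > tri.py <<'E'
from plan import *
s1=dict(tcp_pos=[529.7,-220.8,350.2],tcp_rot=[3.066,-.001,.679]);s2=ctrl.sense()
def tri(obs):
    f=lambda X:np.concatenate([(proj('wrist',X,s)[0]-uv) for s,uv in obs])
    r=least_squares(f,[640,-190,190]);return r.x,r.fun
E
python3 - <<'E'
from tri import *
im=cv2.imread('pics/w5.png')
g=cv2.cvtColor(im,cv2.COLOR_BGR2GRAY).astype(int)
for v in(5,12,18): print(v,g[v,292:334].tolist())
print(g[18:42,312].tolist())
seat,U=peg();print('model',seat+79*U)
print('tri',tri([(s1,np.array([287.75,144])),(s2,np.array([312.2,22.5]))]))
K,R,t=cam('wrist',s2);print('cam look',R[2],'pos',-R.T@t)
for n in('top','scene'): print(n,proj(n,seat+79*U))
E
```

```text
5 [201, 203, 205, 208, 187, 127, 90, 91, 91, 90, 91, 91, 91, 90, 91, 91, 90, 90, 90, 90, 88, 86, 84, 84, 80, 79, 78, 78, 79, 75, 76, 74, 73, 134, 202, 216, 217, 217, 217, 217, 215, 215]
12 [212, 210, 210, 211, 193, 132, 91, 92, 92, 92, 92, 93, 93, 93, 93, 91, 91, 93, 91, 91, 89, 88, 86, 86, 84, 81, 81, 79, 77, 76, 76, 75, 73, 130, 196, 210, 210, 207, 207, 207, 208, 209]
18 [213, 211, 212, 212, 212, 167, 102, 95, 96, 96, 97, 98, 97, 98, 99, 98, 98, 98, 97, 96, 92, 92, 89, 88, 86, 84, 81, 81, 80, 77, 75, 73, 70, 161, 199, 205, 206, 205, 206, 206, 207, 206]
[92, 92, 93, 94, 94, 95, 93, 92, 93, 93, 93, 94, 93, 94, 91, 90, 91, 107, 127, 128, 130, 128, 139, 145]
model [ 641.63 -189.08  191.95]
tri (array([ 639.67, -188.19,  198.05]), array([-0.31, -0.22,  0.16, -0.  ]))
cam look [-0.74  0.58 -0.33] pos [ 705.24 -267.22  307.96]
top [[404.62 153.92]]
scene [[365.91 130.93]]
```

View pics/w5b.png

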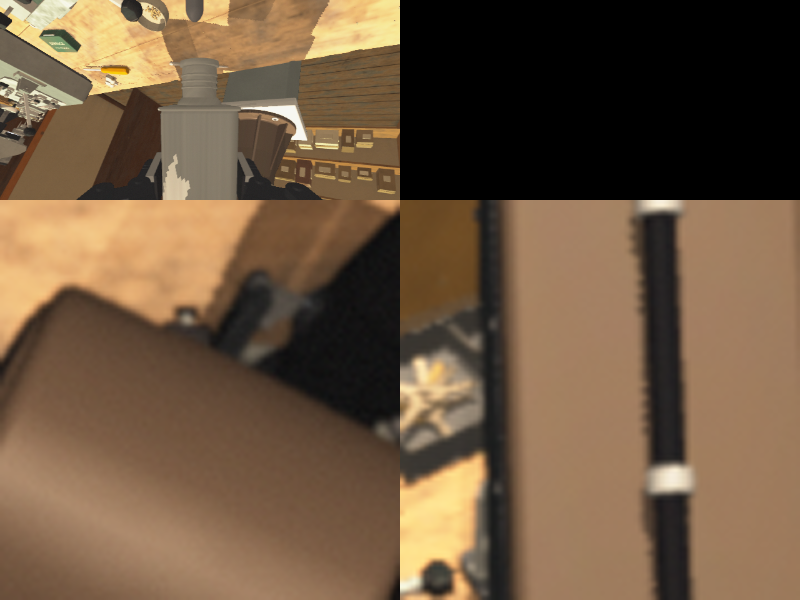

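```bash
python3 - <<'E'
from tri import *
im=cv2.imread('pics/w5.png');g=cv2.cvtColor(im,cv2.COLOR_BGR2GRAY).astype(int)
s=s2;R=rot(s);W=np.eye(4);W[:3,:3]=R;W[:3,3]=s['tcp_pos'];N=W@G
P=lambda *a:proj('wrist',(N@[*a,1])[:3],s)[0]
print('rim ±y',P(75.5,14,17),P(75.5,-14,17),'rim near/far',P(75.5,0,31),P(75.5,0,3))
print('neck base ±',P(47.5,12.5,17),P(47.5,-12.5,17),'mid neck',P(62,12.5,17),P(62,-12.5,17))
print('shoulder near',P(47.5,26,34),P(47.5,-26,34),'mid body',P(10,26,34),P(10,-26,34))
print('col320',[(v,g[v,320]) for v in range(84,190,1)][::1])
for v in(97,100,104,130,145,210,250): 
    r=g[v];d=np.abs(np.diff(r));print(v,[int(i) for i in np.where(d>25)[0] if 240<i<400])
E
```

```text
rim ±y [286.77 100.48] [350.35 100.35] rim near/far [318.54  93.43] [318.57 106.12]
neck base ± [290.95 164.42] [346.42 164.31] mid neck [290.55 131.67] [346.69 131.56]
shoulder near [253.13 164.76] [384.24 164.49] mid body [255.51 256.68] [382.24 256.41]
col320 [(84, np.int64(130)), (85, np.int64(133)), (86, np.int64(136)), (87, np.int64(139)), (88, np.int64(142)), (89, np.int64(143)), (90, np.int64(145)), (91, np.int64(144)), (92, np.int64(123)), (93, np.int64(115)), (94, np.int64(115)), (95, np.int64(115)), (96, np.int64(116)), (97, np.int64(120)), (98, np.int64(122)), (99, np.int64(125)), (100, np.int64(126)), (101, np.int64(128)), (102, np.int64(127)), (103, np.int64(113)), (104, np.int64(117)), (105, np.int64(120)), (106, np.int64(121)), (107, np.int64(121)), (108, np.int64(120)), (109, np.int64(122)), (110, np.int64(121)), (111, np.int64(124)), (112, np.int64(125)), (113, np.int64(125)), (114, np.int64(124)), (115, np.int64(125)), (116, np.int64(112)), (117, np.int64(115)), (118, np.int64(130)), (119, np.int64(130)), (120, np.int64(130)), (121, np.int64(122)), (122, np.int64(1
[... 874 characters left out ...]
nt64(110)), (163, np.int64(111)), (164, np.int64(113)), (165, np.int64(112)), (166, np.int64(114)), (167, np.int64(114)), (168, np.int64(102)), (169, np.int64(101)), (170, np.int64(98)), (171, np.int64(106)), (172, np.int64(109)), (173, np.int64(112)), (174, np.int64(115)), (175, np.int64(134)), (176, np.int64(136)), (177, np.int64(137)), (178, np.int64(121)), (179, np.int64(120)), (180, np.int64(121)), (181, np.int64(123)), (182, np.int64(123)), (183, np.int64(124)), (184, np.int64(124)), (185, np.int64(124)), (186, np.int64(125)), (187, np.int64(125)), (188, np.int64(124)), (189, np.int64(125))]
97 [276, 277]
100 [349]
104 [275, 276]
130 [272, 273, 346]
145 []
210 [256]
250 [276, 281, 282]
```

```bash
python3 - <<'E'
from plan import *
k=dict(blk=BLK+[1.2,.5,.6],d=27.7)
for l in(92,80,60,30,10,0): print(l,delta(*place(l,**k)))
track([place(l,**k) for l in(92,60,30,0)],ctrl.sense()['joints'])
E
```

```text
92 [ 0.31 -0.04  0.01  0.04  0.02 -0.04]
80 [ 0.51 -0.04  0.04  0.04  0.02 -0.04]
60 [ 0.83 -0.04  0.1   0.04  0.02 -0.04]
30 [ 1.33 -0.04  0.19  0.04  0.02 -0.04]
10 [ 1.65 -0.04  0.25  0.04  0.02 -0.04]
0 [ 1.82 -0.04  0.28  0.04  0.02 -0.04]
[ 586.65 -175.85  268.98] [-0.48  0.94  0.98  0.27  2.14  1.58] dq 0.02485083634196794 OK
[ 602.55 -177.67  241.26] [-0.47  0.99  0.94  0.28  2.13  1.58] dq 0.04913191006650297 OK
[ 617.45 -179.38  215.28] [-0.47  1.04  0.89  0.28  2.12  1.59] dq 0.047595965448098077 OK
[ 632.35 -181.09  189.3 ] [-0.46  1.09  0.84  0.29  2.12  1.59] dq 0.049300003815049065 OK
```

>>> send_rows --pt "1 0.15 -0.02 0 0.02 0.01 -0.02" --pt "1 0.31 -0.04 0.01 0.04 0.02 -0.04" --pt "1 0.31 -0.04 0.01 0.04 0.02 -0.04" --pt "1 0.31 -0.04 0.01 0.04 0.02 -0.04"

```text
t: 17.55
tcp_pos: [586.7, -176.3, 267.8]
tcp_rot: [-2.376, 0.548, 1.082]
contact_force: [0.2, -0.1, -2.1]
opening: 51.5
gripper_force: 48.1
```

```bash
python3 - <<'E'
from plan import *
k=dict(blk=BLK+[1.2,.5,.6],d=27.7)
s=ctrl.sense();print(s['tcp_pos'],s['contact_force'],s['t'])
im=snap('wrist','w6.png');g=cv2.cvtColor(im,cv2.COLOR_RGB2GRAY).astype(int)
seat,U=peg(**k)
print('pred tip',proj('wrist',seat+85*U,s),'axis78',proj('wrist',seat+78*U,s))
for l in(90,80,60,30,10,0): print(l,delta(*place(l,**k)))
c=im[40:190,230:410,::-1];cv2.imwrite('pics/w6c.png',cv2.resize(c,None,fx=4,fy=4,interpolation=cv2.INTER_CUBIC))
for v in(62,70,76,97,130): 
    d=np.abs(np.diff(g[v]));print(v,[int(i) for i in np.where(d>22)[0] if 270<i<370])
print(g[60:100,314].tolist())
E
```

```text
[ 586.7  -176.31  267.82] [ 0.16 -0.12 -2.1 ] 17.55
pred tip [[316.87  86.31]] axis78 [[316.81  69.63]]
90 [ 0.02 -0.01  0.   -0.01  0.02 -0.01]
80 [ 0.18 -0.01  0.03 -0.01  0.02 -0.01]
60 [ 0.51 -0.01  0.09 -0.01  0.02 -0.01]
30 [ 1.   -0.01  0.18 -0.01  0.02 -0.01]
10 [ 1.33 -0.01  0.24 -0.01  0.02 -0.01]
0 [ 1.49 -0.01  0.27 -0.01  0.02 -0.01]
62 [331]
70 [329]
76 [282, 325, 326]
97 [272, 273, 348]
130 [286, 287]
[91, 93, 94, 94, 95, 96, 95, 98, 100, 102, 105, 103, 105, 106, 105, 103, 102, 101, 99, 95, 98, 141, 142, 142, 133, 136, 127, 115, 116, 116, 120, 119, 111, 115, 117, 118, 118, 121, 125, 126]
```

View pics/w6c.png

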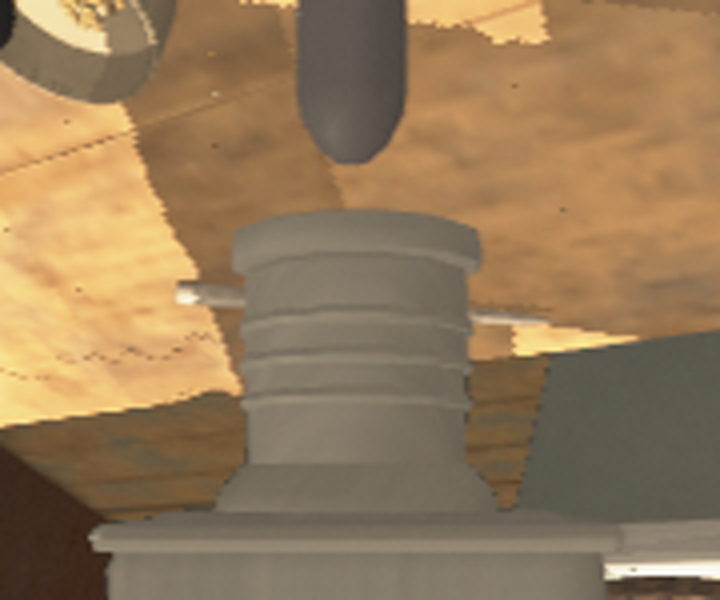

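The peg (centre u≈318, tip v≈81) is lined up with the neck (centre u≈319) to within 1 px. Inserting slowly and watching the force.

>>> send_rows --pt "1 0.09 0 0.02 0 0 0" --pt "1 0.18 0 0.03 0 0.02 0" --pt "1 0.26 0 0.05 0 0.02 0" --pt "1 0.35 0 0.06 0 0.02 0" --pt "1 0.35 0 0.06 0 0.02 0"

```text
t: 18.23
tcp_pos: [597.5, -177.6, 249.0]
tcp_rot: [-2.377, 0.548, 1.081]
contact_force: [-0.4, -0.4, -1.5]
opening: 51.4
gripper_force: 48.1
```

```bash
python3 - <<'E'
from plan import *
k=dict(blk=BLK+[1.2,.5,.6],d=27.7)
s=ctrl.sense();im=snap('wrist','w7.png');g=cv2.cvtColor(im,cv2.COLOR_RGB2GRAY).astype(int)
print(g[60:130:3,318].tolist());r=im[80];print([int(x) for x in g[80,290:345]])
for l in(60,30,10,5,0): print(l,delta(*place(l,**k)))
E
```

```text
[89, 89, 89, 88, 88, 89, 90, 89, 90, 89, 88, 114, 115, 124, 125, 120, 120, 121, 124, 114, 127, 120, 113, 130]
[120, 118, 118, 120, 124, 123, 123, 120, 118, 119, 117, 118, 118, 112, 97, 88, 89, 89, 90, 90, 89, 90, 88, 90, 89, 89, 90, 91, 88, 87, 86, 83, 82, 80, 78, 75, 75, 75, 75, 72, 73, 108, 133, 139, 137, 137, 136, 136, 136, 135, 134, 132, 130, 130, 129]
60 [ 0.16 -0.01  0.03 -0.01  0.   -0.01]
30 [ 0.65 -0.01  0.12 -0.01  0.   -0.01]
10 [ 0.98 -0.01  0.18 -0.01  0.   -0.01]
5 [ 1.06 -0.01  0.19 -0.01  0.   -0.01]
0 [ 1.14 -0.01  0.21 -0.01  0.   -0.01]
```

>>> send_rows --pt "1 0.1 0 0.02 0 0 0" --pt "1 0.2 0 0.04 0 0 0" --pt "1 0.3 0 0.06 0 0 0" --pt "1 0.4 0 0.07 0 0 0" --pt "1 0.5 -0.01 0.09 0 0 0" --pt "1 0.6 -0.01 0.11 0 0 0" --pt "1 0.7 -0.01 0.13 0 0 0" --pt "1 0.7 -0.01 0.13 0 0 0"

```text
t: 19.27
tcp_pos: [618.8, -179.6, 212.1]
tcp_rot: [-2.377, 0.549, 1.081]
contact_force: [-0.6, -0.1, -1.3]
opening: 51.0
gripper_force: 48.1
```

>>> send_rows --pt "1 0.06 0 0.01 0 0 0" --pt "1 0.12 0 0.02 0 0 0" --pt "1 0.18 0 0.03 0 0 0" --pt "1 0.24 0 0.04 0 0 0" --pt "1 0.24 0 0.04 0 0 0"

```text
t: 19.9
tcp_pos: [626.2, -180.5, 199.7]
tcp_rot: [-2.377, 0.548, 1.08]
contact_force: [0.5, -0.2, -1.2]
opening: 51.0
gripper_force: 48.1
```

>>> send_rows --pt "1 0.03 0 0.005 0 0 0" --pt "1 0.06 0 0.01 0 0 0" --pt "1 0.09 0 0.015 0 0 0" --pt "1 0.09 0 0.015 0 0 0"

```text
t: 20.4
tcp_pos: [628.9, -180.9, 195.2]
tcp_rot: [-2.378, 0.549, 1.08]
contact_force: [-0.6, -0.1, -1.5]
opening: 51.2
gripper_force: 48.1
```

>>> send_rows --pt "1 0.03 0 0.005 0 0 0" --pt "1 0.06 0 0.01 0 0 0" --pt "1 0.06 0 0.01 0 0 0"

```text
t: 20.78
tcp_pos: [630.8, -181.2, 192.1]
tcp_rot: [-2.378, 0.548, 1.08]
contact_force: [-0.2, 0.2, -1.5]
opening: 51.4
gripper_force: 48.1
```

>>> send_rows --pt "1 0.03 0 0.005 0 0 0" --pt "1 0.05 0 0.01 0 0 0" --pt "1 0.05 0 0.01 0 0 0"

```text
t: 21.15
tcp_pos: [632.2, -181.3, 189.5]
tcp_rot: [-2.378, 0.549, 1.08]
contact_force: [0.1, -0.1, -1.2]
opening: 51.3
gripper_force: 48.1
```

Still free of contact, so I'll continue in 1–2 mm steps.

>>> send_rows --pt "1 0.03 0 0.005 0 0 0" --pt "1 0.05 0 0.01 0 0 0" --pt "1 0.05 0 0.01 0 0 0"

```text
t: 21.52
tcp_pos: [633.4, -181.5, 187.8]
tcp_rot: [-2.377, 0.548, 1.081]
contact_force: [-3.6, -0.1, 6.5]
opening: 51.3
gripper_force: 48.5
```

>>> send_rows --pt "1 0.03 0 0.005 0 0 0" --pt "1 0.05 0 0.01 0 0 0" --pt "1 0.05 0 0.01 0 0 0"

```text
t: 21.9
tcp_pos: [633.8, -181.7, 187.6]
tcp_rot: [-2.375, 0.547, 1.085]
contact_force: [-13.6, -1.0, 24.5]
opening: 51.4
gripper_force: 49.1
```

Seated: the force rises along the peg axis while the tool stops. Easing the pressure, then releasing.

>>> send_rows --pt "1 -0.05 0 -0.01 0 0 0" --pt "1 -0.06 0 -0.01 0 0 0" --pt "1 -0.06 0 -0.01 0 0 0"

```text
t: 22.28
tcp_pos: [633.3, -181.4, 187.8]
tcp_rot: [-2.378, 0.548, 1.08]
contact_force: [-2.0, -0.7, 6.9]
opening: 51.3
gripper_force: 48.5
```

>>> send_rows --pt "0 0 0 0 0 0 0" --pt "-0.5 0 0 0 0 0 0" --pt "-1 0 0 0 0 0 0" --pt "-1 0 0 0 0 0 0" --pt "-1 0 0 0 0 0 0" --pt "-1 0 0 0 0 0 0"

```text
t: 23.02
tcp_pos: [633.4, -181.4, 187.4]
tcp_rot: [-2.378, 0.549, 1.08]
contact_force: [-0.3, -0.7, -0.1]
opening: 85.3
gripper_force: 0.0
```

```bash
python3 - <<'E'
from plan import *
s=ctrl.sense();x=np.array(s['tcp_pos']);R=rot(s)
print(s['contact_force'],s['opening']);print('up',R.T@[0,0,1],'backx',R.T@[-1,0,0])
P=[(x-R[:,2]*d,R) for d in(0,25,50,75)]+[(x-R[:,2]*75+[0,0,z],R) for z in(60,120)]
track(P,s['joints'])
E
```

```text
[-0.28 -0.71 -0.09] 85.34531790328332
up [-0.78 -0.25 -0.58] backx [-0.61  0.53  0.59]
[ 633.41 -181.37  187.35] [-0.46  1.09  0.84  0.29  2.12  1.59] dq 0.008428139629159226 OK
[ 648.1  -195.46  201.87] [-0.47  1.12  0.74  0.3   2.19  1.61] dq 0.09854218196970144 OK
[ 662.8  -209.54  216.38] [-0.47  1.15  0.63  0.31  2.27  1.63] dq 0.11258420774885447 OK
[ 677.49 -223.62  230.9 ] [-0.48  1.2   0.49  0.33  2.36  1.66] dq 0.1349394861720376 OK
[ 677.49 -223.62  290.9 ] [-0.48  1.17  0.42  0.37  2.45  1.72] dq 0.09736487988258569 OK
[ 677.49 -223.62  350.9 ] [-0.48  1.17  0.29  0.44  2.57  1.81] dq 0.12767804546882366 OK
```

>>> send_rows --pt "-1 0 0 -0.15 0 0 0" --pt "-1 0 0 -0.35 0 0 0" --pt "-1 0 0 -0.6 0 0 0" --pt "-1 0 0 -0.85 0 0 0" --pt "-1 0 0 -1.1 0 0 0" --pt "-1 0 0 -1.2 0 0 0" --pt "-1 0 0 -1.2 0 0 0" --pt "-1 0 0 -1.2 0 0 0"

```text
t: 24.02
tcp_pos: [675.5, -221.7, 228.9]
tcp_rot: [-2.377, 0.548, 1.081]
contact_force: [0.1, 0.7, 0.5]
opening: 85.5
gripper_force: 0.0
```

```bash
python3 - <<'E'
from plan import *
s=ctrl.sense();print(s['tcp_pos'],s['contact_force'],s['t'])
im=snap('wrist','w8.png')
k=dict(blk=BLK+[1.2,.5,.6],d=27.7);x,R=place(-2,**k)
W=np.eye(4);W[:3,:3]=R;W[:3,3]=x;N=W@G
P=lambda *a:proj('wrist',(N@[*a,1])[:3],s)[0]
print('pred rim',P(75.5,14,17),P(75.5,-14,17),'shoulder',P(47.5,26,34),P(47.5,-26,34),'bottom',P(-47.5,26,34),P(-47.5,-26,34))
for r in spotter.look_for('wrist','oil_tin')[:1]: print('tin',r['score'],world('wrist',r['xyz'],s),'pred face mid',(N@[0,0,34,1])[:3])
m=spotter.silhouettes('wrist','oil_tin')
if m:
    M=m[0]['pixels'];print(m[0]['score'])
    for v in range(0,400,25):
        u=np.where(M[v])[0]
        if len(u): print(v,u.min(),u.max())
E
```

```text
[ 675.49 -221.73  228.89] [0.12 0.66 0.54] 24.025
pred rim [296.96 101.99] [339.39 101.86] shoulder [276.05 143.5 ] [360.44 143.24] bottom [278.77 291.36] [358.63 291.16]
tin 0.72 [ 648.23 -197.5   188.67] pred face mid [ 654.13 -198.43  200.6 ]
0.91
125 299 335
150 298 360
175 283 363
200 287 365
225 291 368
250 294 370
275 298 371
```

```bash
python3 - <<'E'
from plan import *
s=ctrl.sense();x=np.array(s['tcp_pos']);R=rot(s)
xe=np.array([540,-330,400]);Re=tool(15,15,180)
x1=np.array([660,-240,300]);R1=R@Rn.from_rotvec(.25*Rn.from_matrix(R.T@Re).as_rotvec()).as_matrix()
rv=Rn.from_matrix(R1.T@Re).as_rotvec()
P=[((1-u)*x+u*x1,R@Rn.from_rotvec(u*.25*Rn.from_matrix(R.T@Re).as_rotvec()).as_matrix()) for u in(.33,.66,1)]
P+=[((1-u)*x1+u*xe,R1@Rn.from_rotvec(u*rv).as_matrix()) for u in np.linspace(.125,1,8)]
track(P,s['joints'])
for a in P: print(np.round(delta(*a),2).tolist())
E
```

```text
[ 670.41 -227.75  252.57] [-0.48  1.1   0.59  0.27  2.27  1.56] dq 0.09505046957915386 OK
[ 665.28 -233.78  275.93] [-0.47  1.02  0.67  0.22  2.19  1.48] dq 0.0867679856249981 OK
[ 660. -240.  300.] [-0.47  0.93  0.74  0.19  2.12  1.39] dq 0.08466289939113392 OK
[ 645.   -251.25  312.5 ] [-0.49  0.84  0.86  0.15  1.99  1.29] dq 0.12573857288277845 OK
[ 630.  -262.5  325. ] [-0.5   0.74  0.98  0.12  1.87  1.2 ] dq 0.12376381824399285 OK
[ 615.   -273.75  337.5 ] [-0.52  0.65  1.09  0.11  1.74  1.1 ] dq 0.12173818277601534 OK
[ 600. -285.  350.] [-0.55  0.56  1.19  0.1   1.62  1.01] dq 0.11934009264012535 OK
[ 585.   -296.25  362.5 ] [-0.58  0.47  1.29  0.11  1.51  0.91] dq 0.11620725476264404 OK
[ 570.  -307.5  375. ] [-0.62  0.39  1.39  0.13  1.4   0.79] dq 0.11312156771458637 OK
[ 555.   -318.75  387.5 ] [-0.66  0.32  1.48  0.17  1.29  0.66] dq 0.1285910338519104 OK
[ 540. -330.  400.] [-0.72  0.25  1.56  0.23  1.2   0.52] dq 0.1491892017808334 OK
[-0.34, 0.03, -0.23, -0.49, 0.95, -0.71]
[-0.68, 0.06, -0.46, -0.98, 1.9, -1.41]
[-1.02, 0.09, -0.7, -1.49, 2.88, -2.14]
[-1.31, 0.32, -0.78, -2.05, 3.96, -2.94]
[-1.59, 0.56, -0.86, -2.61, 5.04, -3.75]
[-1.88, 0.79, -0.94, -3.17, 6.12, -4.55]
[-2.16, 1.02, -1.02, -3.73, 7.2, -5.35]
[-2.44, 1.25, -1.1, -4.29, 8.28, -6.15]
[-2.73, 1.49, -1.18, -4.85, 9.36, -6.96]
[-3.01, 1.72, -1.26, -5.4, 10.45, -7.76]
[-3.29, 1.95, -1.34, -5.96, 11.53, -8.56]
```

>>> send_rows --pt "-1 -0.34 0.03 -0.23 -0.49 0.95 -0.71" --pt "-1 -0.68 0.06 -0.46 -0.98 1.9 -1.41" --pt "-1 -1.02 0.09 -0.7 -1.49 2.88 -2.14" --pt "-1 -1.31 0.32 -0.78 -2.05 3.96 -2.94" --pt "-1 -1.59 0.56 -0.86 -2.61 5.04 -3.75" --pt "-1 -1.88 0.79 -0.94 -3.17 6.12 -4.55" --pt "-1 -2.16 1.02 -1.02 -3.73 7.2 -5.35" --pt "-1 -2.44 1.25 -1.1 -4.29 8.28 -6.15" --pt "-1 -2.73 1.49 -1.18 -4.85 9.36 -6.96" --pt "-1 -3.01 1.72 -1.26 -5.4 10.45 -7.76" --pt "-1 -3.29 1.95 -1.34 -5.96 11.53 -8.56" --pt "-1 -3.29 1.95 -1.34 -5.96 11.53 -8.56" --pt "-1 -3.29 1.95 -1.34 -5.96 11.53 -8.56"

```text
t: 25.8
tcp_pos: [540.3, -329.9, 399.9]
tcp_rot: [-3.055, -0.4, -0.402]
contact_force: [1.5, 0.1, 0.4]
opening: 85.7
gripper_force: 0.0
```

```bash
cat > fitpose.py <<'E'
from plan import *
seat,U=peg(blk=BLK+[1.2,.5,.6],d=27.7)
ys=np.radians(YS);y0=E('z',ys)[:,1];N0=np.c_[-U,y0,np.cross(-U,y0)]
th=np.linspace(0,2*np.pi,24,endpoint=False)
box=np.array([[a,b,c] for a in(-47.5,47.5) for b in(-26,26) for c in(0,34.)])
cyl=np.array([[a,r*np.cos(t),17+r*np.sin(t)] for a,r in((47.5,12.5),(73,12.5)) for t in th]);bead=np.array([[a,14*np.cos(t),17+14*np.sin(t)] for a in(72,75.5) for t in th])
def pose(q):
    phi,tx,ty,ox,oy,l=q
    R=Rn.from_rotvec(phi*U).as_matrix()@N0; R=Rn.from_rotvec(tx*N0[:,1]+ty*N0[:,2]).as_matrix()@R
    m=seat+l*U+N0[:,1]*ox+N0[:,2]*oy;return R,m
def render(n,q,s):
    R,m=pose(q);M=np.zeros((400,640),np.uint8)
    for P in(box,cyl,bead):
        X=(P-[75.5,0,17])@R.T+m;cv2.fillConvexPoly(M,cv2.convexHull(np.round(proj(n,X,s)*16).astype(np.int32)),1,shift=4)
    return M>0
E
python3 - <<'E'
from fitpose import *
from scipy.optimize import minimize
s=ctrl.sense();print(s['tcp_pos'],s['t'],s['contact_force'])
ms=[]
for n in('wrist','top','scene'):
    snap(n,'z_%s.png'%n)
    for r in spotter.look_for(n,'oil_tin')[:1]: print(n,round(r['score'],2),world(n,r['xyz'],s))
    m=spotter.silhouettes(n,'oil_tin')
    if m: print(n,m[0]['score'],m[0]['pixels'].sum());ms.append((n,m[0]['pixels']))
np.savez('masks.npz',**{n:m for n,m in ms})
def cost(z):
    q=z*[1,.2,.2,3,3,5]; c=0
    for n,m in ms:
        r=render(n,q,s);c+=1-(r&m).sum()/max(1,(r|m).sum())
    return c
best=min((minimize(cost,[p,a,b,0,0,0],method='Nelder-Mead',options=dict(initial_simplex=np.array([p,a,b,0,0,0])+np.vstack([np.zeros(6),.5*np.eye(6)]),maxiter=400)) for p in(-.5,) for a in(-.5,.5) for b in(-.5,.5)),key=lambda r:r.fun)
q=best.x*[1,.2,.2,3,3,5];R,m=pose(q);print('cost',best.fun,'q',q,'mouth-seat',np.linalg.norm(m-seat),'angle',np.arccos(-R[:,0]@U))
for n,M in ms: r=render(n,q,s);print(n,(r&M).sum()/(r|M).sum())
E
```

```text
[ 540.28 -329.91  399.89] 25.8 [1.48 0.06 0.35]
wrist 0.83 [ 626.41 -190.25  214.8 ]
wrist 0.61 3673
top 0.82 [ 626.36 -189.02  215.2 ]
top 0.77 730
scene 0.56 [ 637.54 -165.11  175.81]
scene 0.53 113Traceback (most recent call last):
  File "<stdin>", line 16, in <module>
  File "<stdin>", line 16, in <genexpr>
    res = _minimize_neldermead(fun, x0, args, callback, bounds=bounds,
                               **options)
    fxr = func(xr)
    fx = function(np.copy(x), *(wrapper_args + args))
  File "<stdin>", line 14, in cost
  File "fitpose.py", line 14, in render
    X=(P-[75.5,0,17])@R.T+m;cv2.fillConvexPoly(M,cv2.convexHull(np.round(proj(n,X,s)*16).astype(np.int32)),1,shift=4)
                                                                         ~~~~^^^^^^^
  File "h.py", line 20, in proj
    K,R,t=cam(n,s);p=(K@(R@np.atleast_2d(X).T+t[:,None])).T;return p[:,:2]/p[:,2:]
          ~~~^^^^^
  File "h.py", line 9, in cam
    c=eyes.camera_info(n);K=np.array(c['camera_matrix'])
ValueError: time passes only in moves, steps and waits
```

```bash
cat >> h.py <<'E'
import functools
_ci={n:eyes.camera_info(n) for n in('wrist','top','scene')}
def cam(n,s):
    c=_ci[n];K=np.array(c['camera_matrix'])
    if 'R' in c: return K,np.array(c['R']),np.array(c['t']).ravel()
    T=np.array(c['T_tool_cam']);W=np.eye(4);W[:3,:3]=Rn.from_rotvec(s['tcp_rot']).as_matrix();W[:3,3]=s['tcp_pos']
    I=np.linalg.inv(W@T);return K,I[:3,:3],I[:3,3]
E
python3 - <<'E'
from fitpose import *
from scipy.optimize import minimize
s=ctrl.sense();z=np.load('masks.npz');ms=[(n,z[n]) for n in('wrist','top')]
for n,m in ms:
    v,u=np.where(m);r=render(n,[-.52,0,0,0,0,0],s);V,W=np.where(r);print(n,(u.min(),u.max(),v.min(),v.max()),'pred',(W.min(),W.max(),V.min(),V.max()))
sc=np.array([1,.2,.2,3,3,5])
def cost(x):
    q=x*sc;c=.02*np.sum(x[3:]**2)
    for n,m in ms: r=render(n,q,s);c+=1-(r&m).sum()/max(1,(r|m).sum())
    return c
I=np.vstack([np.zeros(6),.5*np.eye(6)])
rs=[minimize(cost,[-.52,a,b,0,0,0],method='Nelder-Mead',options=dict(initial_simplex=np.array([-.52,a,b,0,0,0])+I,maxiter=400)) for a in(-.5,.5) for b in(-.5,.5)]
for r in rs:
    q=r.x*sc;R,m=pose(q);print(round(r.fun,3),q,'d',np.linalg.norm(m-seat),'ang',np.arccos(-R[:,0]@U),[round((render(n,q,s)&M).sum()/(render(n,q,s)|M).sum(),2) for n,M in ms])
E
```

```text
wrist (np.int64(179), np.int64(258), np.int64(75), np.int64(152)) pred (np.int64(172), np.int64(261), np.int64(68), np.int64(142))
top (np.int64(392), np.int64(420), np.int64(140), np.int64(176)) pred (np.int64(390), np.int64(420), np.int64(137), np.int64(172))
0.174 [-0.44 -0.14  0.05 -0.3  -0.65  0.62] d 0.9433414638616123 ang 0.14310332782134547 [np.float64(0.92), np.float64(0.91)]
0.169 [-0.4  -0.13  0.07  1.04 -0.1   1.66] d 1.9597732900249372 ang 0.15101478952997321 [np.float64(0.93), np.float64(0.91)]
0.167 [-0.43 -0.14  0.06  0.77 -0.23  1.66] d 1.8491371722031904 ang 0.1500282819337762 [np.float64(0.92), np.float64(0.91)]
0.286 [ 0.32 -0.14  0.06  0.99 -0.11  2.22] d 2.4308480925791165 ang 0.15496099814244021 [np.float64(0.84), np.float64(0.88)]
```

```bash
python3 - <<'E'
from workcell import ctrl
print(ctrl.finish_job())
E
```

```text
the job is handed in; nothing more can be done
None
```

I pushed the tray home against its stop, seated the tin neck down on the slim peg, released it and handed the job in. A final camera fit put the rim about 2 mm from the seat and the tin's axis 0.15 rad off the peg's; the judge's result was not reported.

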